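# Slide the second battery into an opened backup power unit

## Task

Using only pushes of the fingers, slide the loose battery across the bench into the open bay of the backup power unit, fully home and square against the battery already in there: it is heavy and narrow, so push it low near its base and do not let it tip. Then push the swinging keeper bar fully shut across its front. Take neither the battery nor the bar between the fingers, do not lift the battery, and leave everything else on the bench where it is.

Things in the scene. Friction and masses are not known exactly. Their poses are not given: they have to be found in the camera images.
- power_unit: backup power unit, cover off, fixed: grey sheet-metal pan 198 wide (its x), 300 long (its y), 45 mm high, with transformer and circuit board (to 68 mm high). Origin: centre of its underside; z up. Battery bay at its -y end, open at the top and to -y, no sill: its floor is level with the bench. A first battery, 61 mm high, is fixed in the bay's back; its front face is the plane y = -119 mm
- bay_home (a point): point on the bay's floor where the loose battery's origin lies when home, touching the first battery and square with it (unit's frame: 0, -136.5, 0 mm; axes as the unit's). The bay is 192 mm wide inside, between side walls 45 mm high: 7 mm to spare at each end of the battery. The walls' lips flare outwards, 8 mm a side, and end at y = -165 mm
- battery: loose dark-grey lead-acid battery like the first: a block 178 long (its x), 35 thick (its y), 61 mm high, 67 over the two terminals on top; 0.8 to 1 kg. Origin: centre of its underside; z up. It stands 11 to 17 cm out from home, a long side towards the bay, up to 12 degrees askew and 25 mm off to a side. Friction on the bench 0.5 to 0.7: pushed more than about 20 mm up it tips
- keeper (a joint): angle (rad) of the keeper, a flat steel bar on edge, 90 mm long, 4 thick, 18 to 43 mm above the bench, turning on an upright pin by the bay's +x wall. 0 = shut, at its stop: it lies along the unit's -x from the pin, its 4 mm rubber pad 2 mm before a home battery. At 1.57 it points along the unit's -y, out of the bay; beyond, it leans outwards. Starts at 1.75 to 2.05; stiff (0.06 N m), stays put
- keeper_pivot (a point): the keeper's pin, on its axis, 30 mm above the bench (in the unit's frame x = +117, y = -162 mm)
- keeper_end (a point): the rolled free end of the keeper bar (8 mm across), 90 mm from the pin, 30 mm above the bench
- pack_shell: bystander, loose: red plastic half-shell of a tool battery pack, open side up, 105 x 138 x 52 mm; origin at the centre of its underside
- multimeter: bystander, loose: yellow and black multimeter lying on its back, 150 x 74 mm, 45 mm high with its dial; origin at the centre of its underside
- screwdriver: bystander, loose: blue-handled screwdriver lying flat, 190 mm long (along its x), about 30 mm thick, lying across the bench behind the loose battery (behind as seen from the unit)
- solder_reel: bystander, loose: reel of solder standing on its flange, 54 mm across, 40 mm high, beside the battery's path on the keeper's side; origin at the centre of its underside
- flux_jar: bystander, loose: amber jar with a white cap, 42 mm across, 38 mm high, standing behind the battery, towards the keeper's side; origin at the centre of its underside
- phone: bystander, loose: white phone lying flat, 146 x 71 x 9 mm; origin at the centre of its underside

How it is judged:
By the outcome, as a careful person would: the job done as asked, in the order asked, and still so for the second after the job is handed in, with the robot touching nothing.
It also fails if it takes over 54 s, if anything falls off the work surface, if the arm or the gripper's body presses on something with over 40 N, if the wrist force passes 120 N, or if a joint passes its speed limit or range.

## Robot

A 6-joint arm with a two-finger parallel gripper is mounted at the origin on the work surface. World frame = base frame: x ahead of the robot, y to its left, z up, the work surface at z = 0. Lengths are in m, angles in rad, forces in N, time in s.
With the tool pointing down it reaches from about 0.275 to 0.975 m from the base axis. Payload 8.4 kg.
Tool frame: the origin (TCP) lies on the centre line of the jaws, within the pads' length; the fingertips stand 14 mm ahead of it and the grasp point (between the pads) lies 5 mm behind it; z points along the fingers, y is the direction in which the jaws open and shut (so a half turn about z gives the same grasp; the last joint's range is limited). The gripper opens to 92 mm and grips with 3 to 60 N. Pads are 20 mm wide; open, the fingers measure 128 mm over their backs; the gripper's body (75 mm by 189 mm) begins 69 mm behind the grasp point.
Start: joints at [1.209, 0.353, 1.633, -0, 1.155, -0.002], TCP at [0.22, 0.585, 0.229] pointing down, gripper open.
Joint ranges: [-2.63, 2.63], [-0.92, 2.1], [0.06, 2.66], [-1.3, 4.44], [0, 2.69], [-3.02, 3.02]. Speed limits (rad/s): [2.22, 2.22, 2.79, 3.14, 3.14, 3.14].

## Interface

Orientations are given as a unit quaternion [w, x, y, z].
In Python, from plant import r gives the robot as it stands.
- The arm moves only by the shell command python3 -m handwheel 'ROWS' [FORCE]. ROWS is JSON, a list of rows, each a list of 7 numbers: the shift along the tool's x, y, z in m, then the turn, a rotation vector about the tool's x, y, z in rad, then the opening, from 0 (shut) to 1 (fully open). A call has 1 to 8 rows; each row is the pose to reach, as a shift and turn from the pose commanded when the call began, along the tool's axes at that moment; what a row does not reach only later rows make up. A row lasts 1/12 s, in which the tool goes at most 41.7 mm and 7.16 degrees, less where a joint would pass 70% of its speed; a pose out of reach is approached as far as the arm can. A call with a gripper value outside its range is refused whole. The fingers move at their own pace and stop on an object; FORCE is the grip in N (left out, the last holds). Time passes only in rows, so rows that repeat a pose let the fingers close. It gives the time, the measured TCP pose, the force and the opening at its end, in the units of the state.
- r.get_obs(): the state, without advancing time (a new reading comes with each control period).
- r.snapshot(name): name is "side" or "top"; returns the picture (384x512x3 uint8, red, green, blue); there is no depth.
- r.camera_params(name): a dict with "intrinsics" (3x3 intrinsics, pixels), "R" (3x3) and "t" (3): a world point X has camera coordinates R X + t. Camera axes: x right, y down, z forward; pixel columns grow to the right and rows downward; lengths in m; the calibration is good to about 2 mm. A picture is of the moment at which its call begins. camera_params takes no time and is no camera call.
- r.job_done(): hands the job in, once; it reports no verdict.
The state is a dict: "clock": time; "joints": joint angles; "dq": joint speeds; "effort": joint torques, N m; "eef_pos": TCP position; "tcp_rot": TCP orientation; "wrist_force": force on the tool from outside, world axes, zero at the start; "moment": the same for the moment, N m; "opening": finger opening in m.
Only numpy, scipy, OpenCV 4.12 (cv2) and the standard library are available. Lean on these libraries where they do the work, as an engineer would, in place of code of your own. Each camera call takes 0.05 s, during which the arm holds its last target. There are 200 camera calls.

## Working session

There is one attempt and no reset: what is moved stays moved. The work goes in short steps, Python scripts to look and compute and a shell command to move; the robot and the scene stay as the last step left them, time stands still between calls to the robot, and variables do not carry over. Pictures are saved under pics/ and viewed, about 8 in all and at most 12, crops included, and the job is handed in when it is done.

```bash
mkdir -p pics; ls
python3 - <<'E'
from plant import r
import cv2,numpy as np
for n in("top","side"):
    im=r.snapshot(n);np.save(f"pics/{n}0.npy",im);cv2.imwrite(f"pics/{n}0.png",cv2.resize(im[...,::-1],(800,600),interpolation=cv2.INTER_CUBIC))
    c=r.camera_params(n);print(n,c["intrinsics"],c["R"],c["t"])
o=r.get_obs();print(o["eef_pos"],o["tcp_rot"],o["opening"],o["clock"])
E
```

```text
pics
top [[403.06238748   0.         251.94769558]
 [  0.         403.06238748 198.05077418]
 [  0.           0.           1.        ]] [[-0.04666165 -0.99890938  0.00165841]
 [-0.97618437  0.04524785 -0.2121714 ]
 [ 0.21186496 -0.01151918 -0.97723106]] [-0.06496895  0.59699133  1.14497758]
side [[441.82252093   0.         259.87197965]
 [  0.         441.82252093 189.00472318]
 [  0.           0.           1.        ]] [[-0.99240976 -0.12272728 -0.00780251]
 [-0.069957    0.61559733 -0.78494964]
 [ 0.10113794 -0.77844585 -0.61951043]] [0.56918832 0.13600679 1.01594319]
[0.21991409 0.58460142 0.2279631 ] [-1.04874733e-04  1.78927531e-01  9.83862076e-01 -5.85434679e-04] 0.09134769852663437 0.1
```

View pics/top0.png

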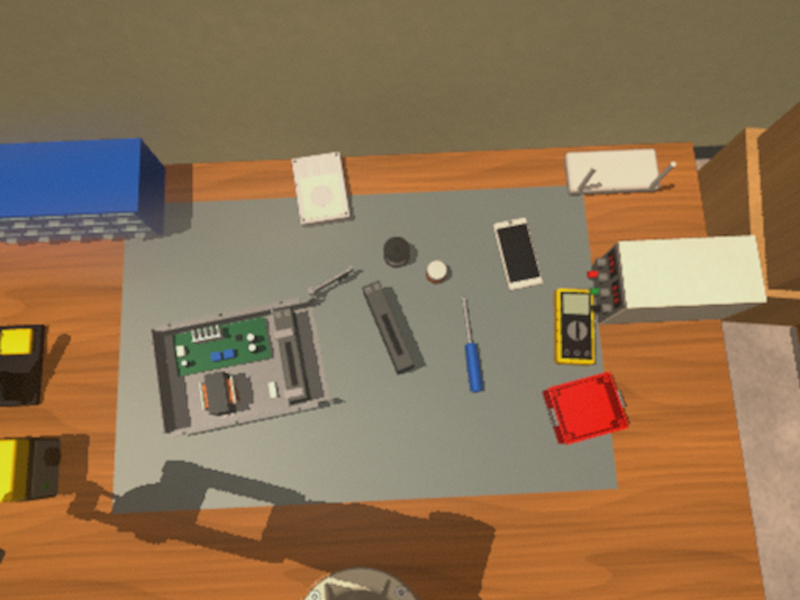

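View pics/side0.png

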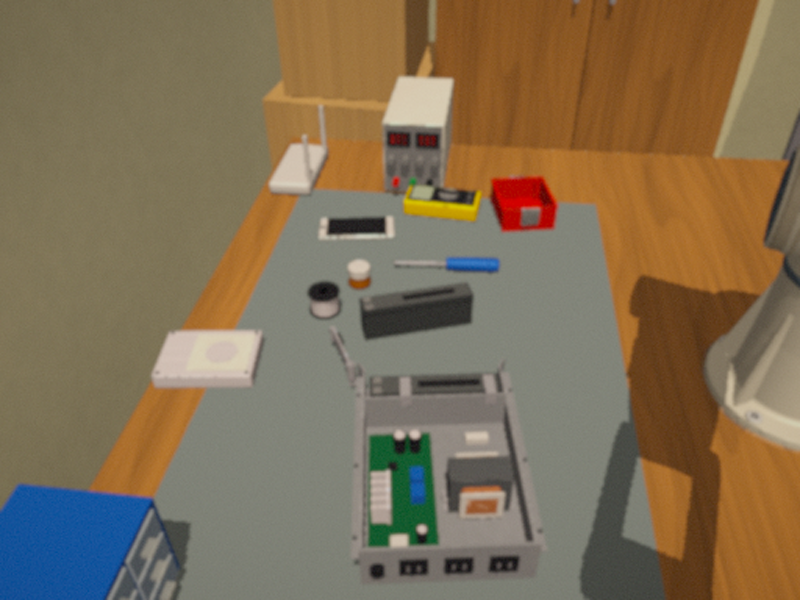

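The top view shows the unit on the left with its bay opening to the right (world −y). The battery is at about (393,328), askew; the keeper runs from (312,292) to (355,268), the reel is at (397,251), the jar at (437,270) and the screwdriver at x≈470. The side view agrees. I'll zoom in for corners.

```bash
cat > h.py <<'E'
import numpy as np,cv2
from plant import r
def cast(n,uv,z):
    c=r.camera_params(n);R=np.array(c["R"]);t=np.array(c["t"])
    d=R.T@np.linalg.inv(c["intrinsics"])@np.array([uv[0],uv[1],1.]);o=-R.T@t
    return o+d*(z-o[2])/d[2]
def proj(n,X):
    c=r.camera_params(n);p=np.array(c["intrinsics"])@(np.array(c["R"])@np.array(X)+c["t"]);return p[:2]/p[2]
def crop(im,c0,r0,w,h,s,fn):
    cv2.imwrite(fn,cv2.resize(im[r0:r0+h,c0:c0+w,::-1],(w*s,h*s),interpolation=cv2.INTER_CUBIC))
E
python3 - <<'E'
from h import *
im=np.load("pics/top0.npy");crop(im,90,150,190,140,4,"pics/c0.png")
s=np.load("pics/side0.npy");crop(s,190,170,160,120,5,"pics/c1.png")
E
```

```text
(no output)
```

View pics/c0.png

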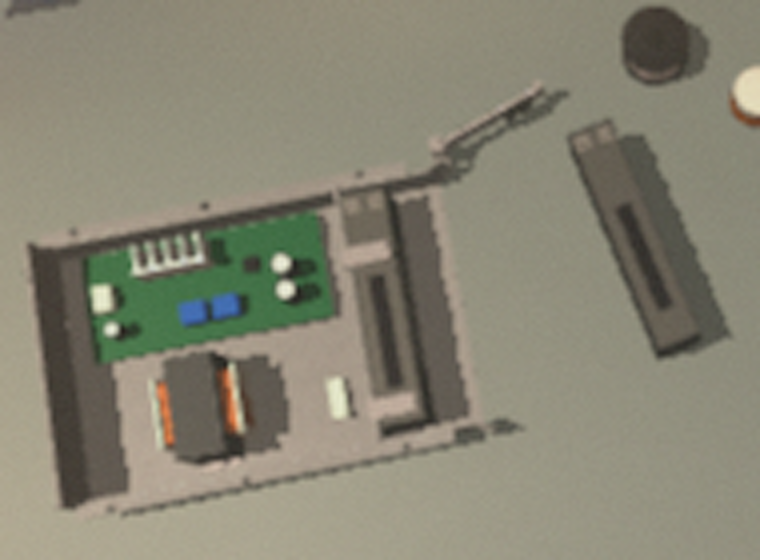

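View pics/c1.png

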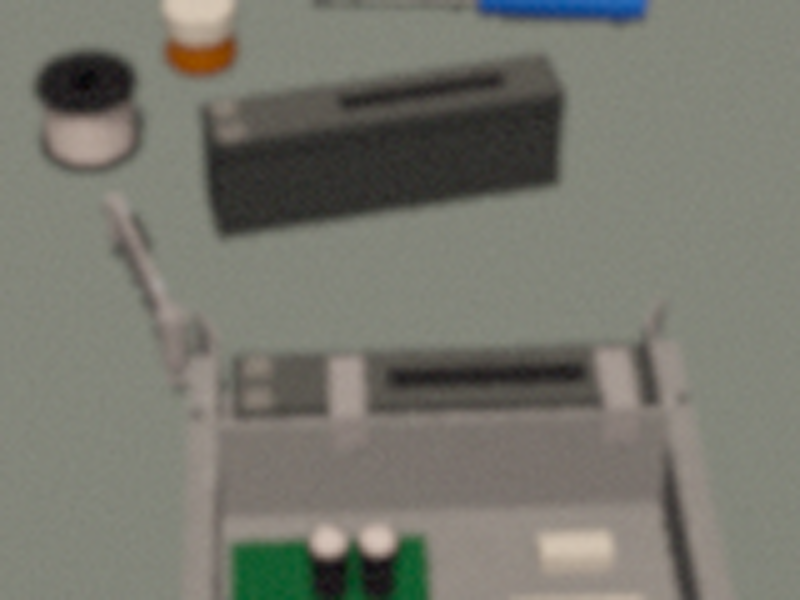

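```bash
cat > m.py <<'E'
from h import *
T=lambda x,y,z:cast("top",(90+x/4-.4,150+y/4-.4),z)
S=lambda x,y,z:cast("side",(190+x/5-.4,170+y/5-.4),z)
np.set_printoptions(precision=4,suppress=True)
def show(nm,P):
    P=np.array(P)[:,:2];print(nm,P.tolist() and P.round(4).tolist(),"c",P.mean(0),"edges",np.linalg.norm(np.roll(P,-1,0)-P,axis=1))
show("bat top",[T(570,133,.061),T(612,120,.061),T(700,335,.061),T(657,355,.061)])
show("bat side",[S(208,143,.061),S(203,105,.061),S(547,55,.061),S(562,92,.061)])
show("bat side bottom",[S(222,235,0),S(557,183,0)])
show("unit back rim",[T(30,245,.045),T(65,508,.045)])
show("bay first bat front",[T(386,190,.061),T(432,422,.061)])
show("side first bat front",[S(237,352,.061),S(597,346,.061)])
show("floor edge front",[T(437,195,0.0),T(475,415,0.0)])
show("keeper T",[T(437,147,.043),T(540,88,.043)])
show("keeper S",[S(172,318,.043),S(113,200,.043)])
show("reel",[T(655,40,.04)]);show("reelS",[S(87,80,.04)]);show("jar",[T(755,95,.038),S(200,10,.038)])
show("screwdriver", [cast("top",(465*.64,298*.64),.01),cast("top",(475*.64,390*.64),.015)])
show("wallfoot",[S(182,380,.045)])
show("rim outer",[T(125,515,.0),T(30,245,.045),T(335,185,.045)])
E
python3 m.py
```

```text
bat top [[0.6439, -0.0348], [0.6526, -0.067], [0.4858, -0.125], [0.4725, -0.0926]] c [ 0.5637 -0.0798] edges [0.0334 0.1766 0.035  0.1809]
bat side [[0.6471, -0.0334], [0.6547, -0.0623], [0.488, -0.1224], [0.479, -0.0928]] c [ 0.5672 -0.0777] edges [0.0299 0.1772 0.031  0.1783]
bat side bottom [[0.6433, -0.0354], [0.4785, -0.0946]] c [ 0.5609 -0.065 ] edges [0.1752 0.1752]
unit back rim [[0.5796, 0.377], [0.3826, 0.3446]] c [0.4811 0.3608] edges [0.1996 0.1996]
bay first bat front [[0.6061, 0.1051], [0.4312, 0.0736]] c [0.5187 0.0894] edges [0.1777 0.1777]
side first bat front [[0.6099, 0.1057], [0.4552, 0.0841]] c [0.5326 0.0949] edges [0.1562 0.1562]
floor edge front [[0.614, 0.0743], [0.4399, 0.0484]] c [0.5269 0.0614] edges [0.1761 0.1761]
keeper T [[0.6422, 0.0683], [0.6856, -0.0122]] c [0.6639 0.0281] edges [0.0915 0.0915]
keeper S [[0.6464, 0.0699], [0.6898, -0.0071]] c [0.6681 0.0314] edges [0.0884 0.0884]
reel [[0.7212, -0.1031]] c [ 0.7212 -0.1031] edges [0.]
reelS [[0.7238, -0.102]] c [ 0.7238 -0.102 ] edges [0.]
jar [[0.6737, -0.1786], [0.677, -0.172]] c [ 0.6753 -0.1753] edges [0.0074 0.0074]
screwdriver [[0.622, -0.238], [0.4364, -0.2438]] c [ 0.5292 -0.2409] edges [0.1857 0.1857]
wallfoot [[0.6343, 0.1097]] c [0.6343 0.1097] edges [0.]
rim outer [[0.3769, 0.315], [0.5796, 0.377], [0.6154, 0.1463]] c [0.524  0.2794] edges [0.2119 0.2334 0.2921]
```

```bash
cat > go.py <<'E'
# python3 go.py '[[x,y,z,yaw_deg of tool y,tilt_deg],...]' [pose x,y,z,yaw,tilt of commanded start]: prints tool-frame shift/turn
import sys,json
from h import *
from scipy.spatial.transform import Rotation as Ro
def rot(yaw,tilt):
    a=np.radians(yaw);M=np.array([[-np.sin(a),np.cos(a),0],[np.cos(a),np.sin(a),0],[0,0,-1]]).T
    return Ro.from_matrix(M)*Ro.from_euler("y",tilt,degrees=True)
if len(sys.argv)>2:
    s=json.loads(sys.argv[2]);p0=np.array(s[:3]);R0=rot(*s[3:])
else:
    o=r.get_obs();p0=np.array(o["eef_pos"]);q=o["tcp_rot"];R0=Ro.from_quat([q[1],q[2],q[3],q[0]])
y=R0.as_matrix()[:,1];print("now",p0.round(4),"yaw",np.degrees(np.arctan2(y[1],y[0])).round(2))
for t in json.loads(sys.argv[1]):
    print(np.r_[R0.inv().apply(np.array(t[:3])-p0).round(4),(R0.inv()*rot(*t[3:])).as_rotvec().round(3)].tolist())
E
python3 go.py '[[0.58,-0.12,0.22,19.3,8]]'
```

```text
now [0.2199 0.5846 0.228 ] yaw 69.39
[-0.5851, -0.5327, 0.0086, -0.062, 0.131, 0.873]
```

```bash
R='x'; python3 -m handwheel '[[-0.585,-0.533,0.008,-0.062,0.131,0.873,1],[-0.585,-0.533,0.008,-0.062,0.131,0.873,1],[-0.585,-0.533,0.008,-0.062,0.131,0.873,1],[-0.585,-0.533,0.008,-0.062,0.131,0.873,1],[-0.585,-0.533,0.008,-0.062,0.131,0.873,1],[-0.585,-0.533,0.008,-0.062,0.131,0.873,1],[-0.585,-0.533,0.008,-0.062,0.131,0.873,1],[-0.585,-0.533,0.008,-0.062,0.131,0.873,1]]'; python3 go.py '[[0.58,-0.12,0.22,19.3,8]]'
```

```text
clock: 0.77
eef_pos: [0.3717, 0.2859, 0.2251]
tcp_rot: [-0.057, 0.58, 0.811, 0.041]
wrist_force: [0.5, 0.7, 0.0]
opening: 0.0916
now [0.3717 0.2859 0.2251] yaw 18.85
[-0.4476, 0.066, -0.0586, 0.001, -0.002, -0.008]
```

```bash
python3 -m handwheel '[[-0.448,0.066,-0.058,0,0,-0.008,1],[-0.448,0.066,-0.058,0,0,-0.008,1],[-0.448,0.066,-0.058,0,0,-0.008,1],[-0.448,0.066,-0.058,0,0,-0.008,1],[-0.448,0.066,-0.058,0,0,-0.008,1],[-0.448,0.066,-0.058,0,0,-0.008,1],[-0.448,0.066,-0.058,0,0,-0.008,1],[-0.448,0.066,-0.058,0,0,-0.008,1]]'; python3 go.py '[[0.58,-0.12,0.18,19.3,8]]'
```

```text
clock: 1.43
eef_pos: [0.5264, -0.0094, 0.2213]
tcp_rot: [-0.057, 0.574, 0.816, 0.041]
wrist_force: [0.6, 0.1, 0.2]
opening: 0.0915
now [ 0.5264 -0.0094  0.2213] yaw 19.72
[-0.1268, 0.0131, 0.0238, 0.001, -0.001, 0.007]
```

```bash
python3 -m handwheel '[[-0.127,0.013,-0.014,0,0,0.007,1],[-0.127,0.013,-0.014,0,0,0.007,1],[-0.127,0.013,-0.014,0,0,0.007,1],[-0.127,0.013,-0.014,0,0,0.007,1],[-0.127,0.013,-0.014,0,0,0.007,1]]'; python3 go.py '[[0.58,-0.12,0.021,19.3,8]]'
```

```text
clock: 1.85
eef_pos: [0.5817, -0.1251, 0.2167]
tcp_rot: [-0.057, 0.578, 0.813, 0.041]
wrist_force: [-0.5, 1.4, 0.4]
opening: 0.0921
now [ 0.5817 -0.1251  0.2167] yaw 19.16
[-0.0221, 0.0001, 0.1945, 0.0, -0.001, -0.002]
```

```bash
python3 -m handwheel '[[-0.022,0,0.04,0,0,-0.002,1],[-0.022,0,0.08,0,0,-0.002,1],[-0.022,0,0.12,0,0,-0.002,1],[-0.022,0,0.15,0,0,-0.002,1],[-0.022,0,0.175,0,0,-0.002,1],[-0.022,0,0.19,0,0,-0.002,1],[-0.022,0,0.19,0,0,-0.002,1],[-0.022,0,0.19,0,0,-0.002,1]]'
python3 - <<'E'
from h import *
im=r.snapshot("side");crop(im,190,120,200,150,4,"pics/s1.png")
E
python3 go.py '[[0.58,-0.12,0.021,19.3,8]]'
```

```text
clock: 2.52
eef_pos: [0.579, -0.1171, 0.0261]
tcp_rot: [-0.058, 0.576, 0.815, 0.041]
wrist_force: [0.3, 0.6, 1.3]
opening: 0.0917
now [ 0.58   -0.1177  0.0271] yaw 19.5
[-0.003, -0.0008, 0.0058, 0.001, -0.001, 0.004]
```

View pics/s1.png

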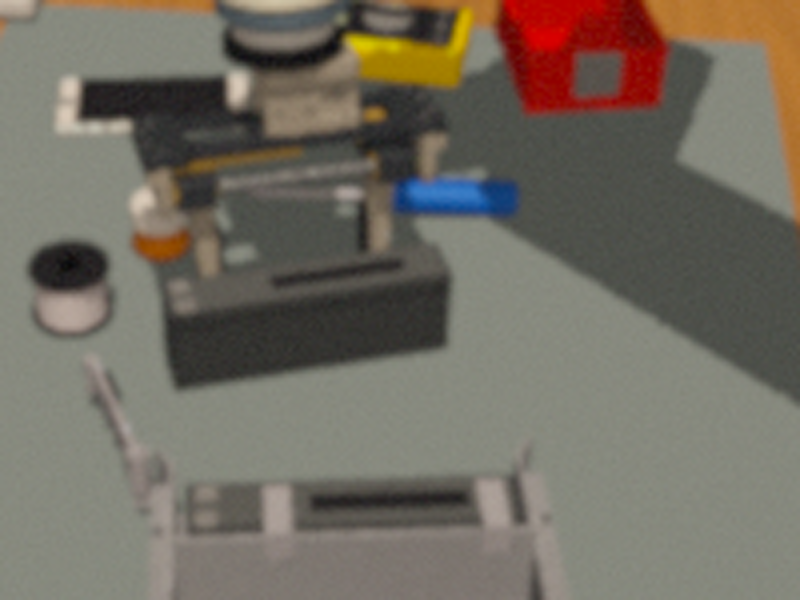

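The fingers stand behind the battery and span it ((205,240) and (378,225) in the crop), and the battery hasn't moved. Lower slightly and make contact.

```bash
python3 -m handwheel '[[0.002,0,0.005,0,0,0,1],[0.005,0,0.005,0,0,0,1],[0.008,0,0.005,0,0,0,1],[0.011,0,0.0055,0,0,0,1],[0.013,0,0.006,0,0,0,1],[0.013,0,0.006,0,0,0,1]]'; python3 go.py '[[0.5687,-0.0902,0.021,17.6,8],[0.5621,-0.0742,0.021,15.9,8]]'
```

```text
clock: 3.07
eef_pos: [0.5756, -0.1054, 0.0226]
tcp_rot: [-0.057, 0.576, 0.815, 0.041]
wrist_force: [0.5, -0.7, 0.0]
opening: 0.0922
now [ 0.5756 -0.1054  0.0226] yaw 19.47
[0.0162, -0.0014, 0.0039, -0.003, -0.0, 0.033]
[0.0333, -0.0023, 0.0063, -0.007, -0.0, 0.062]
```

```bash
python3 -m handwheel '[[0.004,0,0.001,-0.001,0,0.008,1],[0.008,-0.0005,0.002,-0.002,0,0.016,1],[0.012,-0.001,0.0028,-0.003,0,0.024,1],[0.016,-0.0014,0.0036,-0.003,0,0.032,1],[0.020,-0.0017,0.0042,-0.004,0,0.039,1],[0.024,-0.002,0.0048,-0.005,0,0.047,1],[0.028,-0.0022,0.0054,-0.006,0,0.054,1],[0.033,-0.0023,0.0061,-0.007,0,0.062,1]]'; python3 go.py '[[0.5555,-0.058,0.021,14.2,8],[0.549,-0.042,0.021,12.5,8]]'
```

```text
clock: 3.73
eef_pos: [0.5641, -0.076, 0.0218]
tcp_rot: [-0.054, 0.602, 0.796, 0.042]
wrist_force: [2.4, -7.3, 4.9]
opening: 0.0917
now [ 0.5641 -0.076   0.0218] yaw 15.82
[0.0194, -0.0034, 0.0035, -0.001, 0.003, 0.028]
[0.0364, -0.0053, 0.0058, -0.005, 0.003, 0.058]
```

```bash
python3 -m handwheel '[[0.0045,-0.0008,0.0008,0,0,0.007,1],[0.009,-0.0016,0.0016,-0.001,0,0.014,1],[0.0135,-0.0024,0.0024,-0.001,0,0.021,1],[0.018,-0.0032,0.003,-0.002,0,0.028,1],[0.0225,-0.0037,0.0036,-0.003,0,0.036,1],[0.027,-0.0043,0.0043,-0.004,0,0.043,1],[0.0315,-0.0048,0.005,-0.004,0,0.05,1],[0.036,-0.0053,0.0056,-0.005,0,0.058,1]]'
python3 - <<'E'
from h import *
im=r.snapshot("top");np.save("pics/t2.npy",im);crop(im,150,150,130,100,6,"pics/t2.png")
im=r.snapshot("side");np.save("pics/s2.npy",im);crop(im,190,160,160,120,5,"pics/s2.png")
cv2.imwrite("pics/ts2.png",np.vstack([cv2.resize(cv2.imread("pics/t2.png"),(390,300)),cv2.resize(cv2.imread("pics/s2.png"),(390,292))]))
E
python3 go.py '[[0.549,-0.042,0.021,12.5,8]]'
```

```text
clock: 4.4
eef_pos: [0.549, -0.0421, 0.0212]
tcp_rot: [-0.054, 0.624, 0.778, 0.043]
wrist_force: [2.0, -6.3, 4.3]
opening: 0.0919
now [ 0.5481 -0.0413  0.0209] yaw 12.51
[-0.0008, 0.0008, -0.0003, -0.002, 0.001, -0.0]
```

View pics/s2.png

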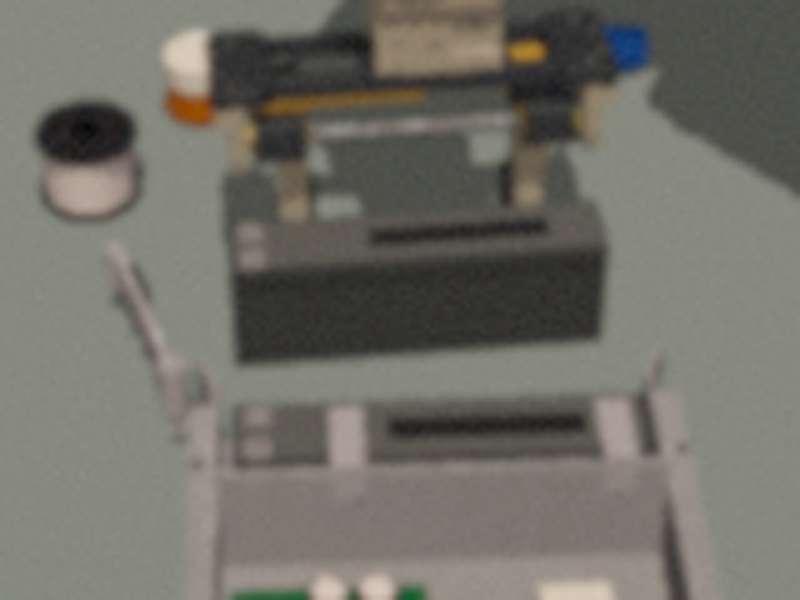

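Viewed (6 so far): the battery is upright against both fingers, with its base corners at (240,362) and (600,337). It is nearly aligned with the first battery at (235,405) to (598,398).

```bash
cat > m2.py <<'E'
from h import *
S=lambda x,y,z:cast("side",(190+x/5-.4,160+y/5-.4),z)[:2]
a,b=S(240,362,0),S(600,337,0);c,d=S(233,275,.061),S(605,258,.061);e,f=S(235,405,.061),S(598,398,.061)
g,h=S(200,385,.045),S(668,390,.045)
for n,p,q in(("bot",a,b),("top",c,d),("first",e,f),("walls",g,h)):
    print(n,p.round(4),q.round(4),"mid",((p+q)/2).round(4),"len",np.linalg.norm(p-q).round(4),"yaw",np.degrees(np.arctan2(*(p-q)[::-1])).round(2))
# same on initial top crop walls
T=lambda x,y,z:cast("top",(90+x/4-.4,150+y/4-.4),z)[:2]
p,q=T(437,170,.045),T(488,425,.045);print("walls top",p,q,(p+q)/2)
E
python3 m2.py
```

```text
bot [0.6253 0.0185] [ 0.4538 -0.019 ] mid [ 5.396e-01 -3.000e-04] len 0.1756 yaw 12.31
top [0.6253 0.0241] [ 0.4548 -0.0074] mid [0.5401 0.0084] len 0.1734 yaw 10.49
first [0.6105 0.1076] [0.4548 0.0853] mid [0.5326 0.0964] len 0.1573 yaw 8.16
walls [0.6314 0.0812] [0.4236 0.0604] mid [0.5275 0.0708] len 0.2088 yaw 5.73
walls top [0.62358474 0.06842461] [0.42836112 0.03441376] [0.52597293 0.05141918]
```

View pics/t2.png

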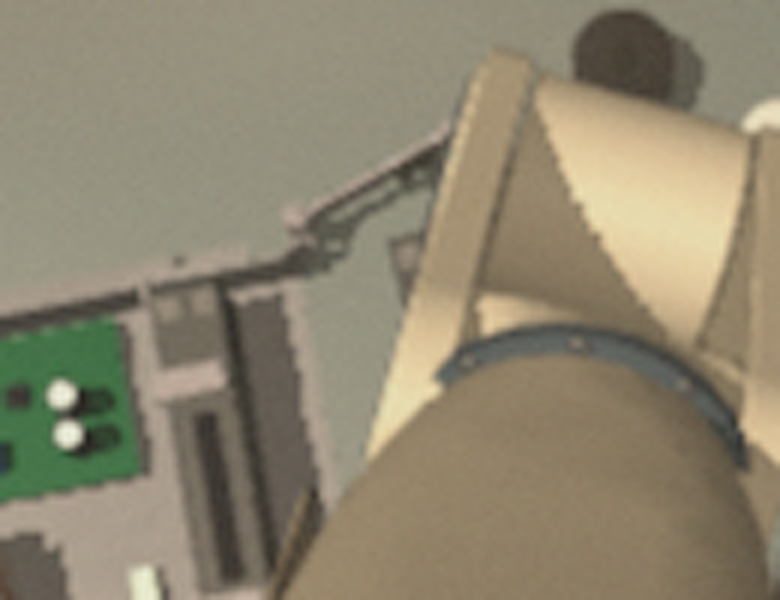

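Top view (7 viewed): the arm hides the battery except its front +x corner at (395,240). The battery sits about 3 mm to +u of the bay's axis and 12° in yaw, which is within the flare. I'll keep going.

```bash
python3 go.py '[[0.5415,-0.0195,0.021,10.9,8],[0.535,0.002,0.021,9.3,8]]' '[0.5487,-0.0418,0.021,12.5,8]'
```

```text
now [ 0.5487 -0.0418  0.021 ] yaw 12.5
[0.0231, -0.0022, 0.0032, -0.004, 0.0, 0.028]
[0.0453, -0.0039, 0.0064, -0.008, 0.0, 0.055]
```

```bash
python3 -m handwheel '[[0.0057,-0.0005,0.0008,-0.001,0,0.007,1],[0.0114,-0.001,0.0016,-0.002,0,0.014,1],[0.017,-0.0016,0.0024,-0.003,0,0.021,1],[0.0228,-0.0022,0.0032,-0.004,0,0.028,1],[0.0284,-0.0026,0.004,-0.005,0,0.035,1],[0.034,-0.003,0.0048,-0.006,0,0.042,1],[0.0397,-0.0035,0.0056,-0.007,0,0.049,1],[0.0453,-0.0039,0.0064,-0.008,0,0.055,1]]'; python3 go.py '[[0.535,0.002,0.021,9.3,8],[0.5303,0.031,0.021,9.2,8]]' '[0.535,0.002,0.021,9.3,8]';python3 - <<'E'
from h import *
im=r.snapshot("side");np.save("pics/s3.npy",im);crop(im,190,170,160,120,5,"pics/s3.png")
E
```

```text
clock: 5.17
eef_pos: [0.5343, 0.0021, 0.0207]
tcp_rot: [-0.053, 0.646, 0.76, 0.044]
wrist_force: [1.5, -6.4, 5.0]
opening: 0.092
now [0.535 0.002 0.021] yaw 9.3
[0.0, 0.0, 0.0, 0.0, 0.0, 0.0]
[0.0291, 0.0, 0.0041, -0.0, 0.0, 0.002]
```

View pics/s3.png

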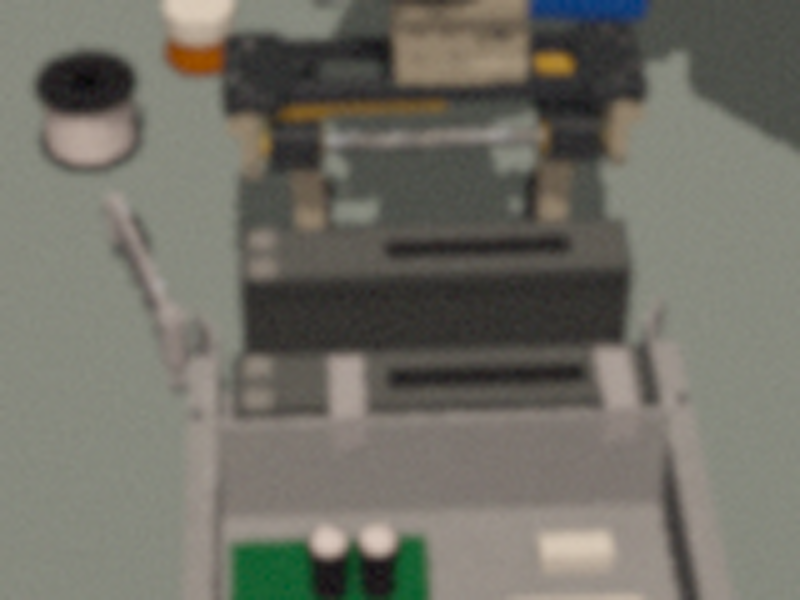

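Run:
```python
from h import *
S=lambda x,y,z:cast("side",(190+x/5-.4,170+y/5-.4),z)[:2]
def L(n,p,q):print(n,p.round(4),q.round(4),((p+q)/2).round(4),np.linalg.norm(p-q).round(4),"yaw",np.degrees(np.arctan2(*(p-q)[::-1])).round(2))
L("bat front",S(245,284,.061),S(629,271,.061))
L("bat back",S(243,235,.061),S(623,218,.061))
L("first slot",S(388,378,.061),S(583,371,.061)); L("loose slot",S(387,248,.061),S(569,242,.061))
L("first front/term",S(237,352,.061),S(645,345,.061))
L("bay inner walls at bench-45",S(217,365,.045),S(655,365,.045))
```

```text
bat front [0.6134 0.0628] [0.4427 0.0346] [0.528  0.0487] 0.1731 yaw 9.4
bat back [0.6196 0.0304] [ 0.4463 -0.0013] [0.5329 0.0146] 0.1761 yaw 10.39
first slot [0.5432 0.1137] [0.4606 0.1   ] [0.5019 0.1069] 0.0837 yaw 9.47
loose slot [0.5527 0.0317] [0.4704 0.0181] [0.5116 0.0249] 0.0834 yaw 9.36
first front/term [0.6099 0.1057] [0.4346 0.0811] [0.5223 0.0934] 0.1771 yaw 7.99
bay inner walls at bench-45 [0.6206 0.0989] [0.4291 0.0767] [0.5249 0.0878] 0.1928 yaw 6.61
```

Square (9.4° against 9.4°) and about 2 mm off laterally, with 45 mm to go (8 viewed). Push on, nudging slightly to +u.

```bash
python3 -m handwheel '[[0.004,0.0003,0.0006,0,0,0,1],[0.008,0.0006,0.0011,0,0,0,1],[0.012,0.0008,0.0017,0,0,0,1],[0.016,0.001,0.0022,0,0,0,1],[0.020,0.0013,0.0028,0,0,0,1],[0.024,0.0015,0.0034,0,0,0,1],[0.028,0.0018,0.0039,0,0,0.001,1],[0.032,0.002,0.0045,0,0,0.002,1]]'; python3 -m handwheel '[[0.002,0,0.0003,0,0,0,1],[0.004,0,0.0006,0,0,0,1],[0.006,0,0.0008,0,0,0,1],[0.008,0,0.0011,0,0,0,1]]'; python3 go.py '[[0.529,0.045,0.021,9.2,8]]'
```

```text
clock: 5.88
eef_pos: [0.5302, 0.0343, 0.0204]
tcp_rot: [-0.054, 0.646, 0.76, 0.044]
wrist_force: [1.3, -5.7, 4.8]
opening: 0.0919
clock: 6.22
eef_pos: [0.5289, 0.0423, 0.0204]
tcp_rot: [-0.054, 0.646, 0.76, 0.044]
wrist_force: [1.4, -5.7, 4.0]
opening: 0.0918
now [0.5289 0.0423 0.0204] yaw 9.26
[0.0027, 0.0005, -0.0002, -0.004, 0.0, 0.001]
```

Not in contact yet (force unchanged), so I go on in 1 mm steps.

```bash
python3 -m handwheel '[[0.001,0,0.0001,0,0,0,1],[0.002,0,0.0002,0,0,0,1],[0.003,0,0.0003,0,0,0,1]]';  python3 -m handwheel '[[0.001,0,0.0001,0,0,0,1],[0.002,0,0.0002,0,0,0,1]]'
```

```text
clock: 6.47
eef_pos: [0.5284, 0.0452, 0.0205]
tcp_rot: [-0.054, 0.646, 0.76, 0.044]
wrist_force: [1.6, -5.6, 2.3]
opening: 0.0918
clock: 6.63
eef_pos: [0.528, 0.0472, 0.0205]
tcp_rot: [-0.054, 0.646, 0.76, 0.044]
wrist_force: [1.3, -5.0, 2.1]
opening: 0.0919
```

```bash
python3 -m handwheel '[[0.001,0,0.0001,0,0,0,1],[0.002,0,0.0002,0,0,0,1]]';  python3 -m handwheel '[[0.001,0,0.0001,0,0,0,1],[0.002,0,0.0002,0,0,0,1]]'
```

```text
clock: 6.8
eef_pos: [0.5277, 0.0486, 0.0205]
tcp_rot: [-0.054, 0.646, 0.76, 0.043]
wrist_force: [0.1, -16.2, 3.3]
opening: 0.0923
clock: 6.97
eef_pos: [0.5277, 0.049, 0.0206]
tcp_rot: [-0.053, 0.646, 0.761, 0.043]
wrist_force: [0.8, -27.5, 3.3]
opening: 0.092
```

```bash
python3 -m handwheel '[[0.0005,0,0,0,0,0,1],[0.0005,0,0,0,0,0,1]]'
python3 - <<'E'
from h import *
o=r.get_obs();print(o["moment"],o["wrist_force"],o["eef_pos"])
im=r.snapshot("side");np.save("pics/s4.npy",im);crop(im,190,170,160,120,5,"pics/s4.png")
E
```

```text
clock: 7.13
eef_pos: [0.5277, 0.0489, 0.0206]
tcp_rot: [-0.053, 0.646, 0.76, 0.043]
wrist_force: [1.0, -25.9, 3.3]
opening: 0.092
[-4.74583019 -0.07230555 -0.31518298] [  1.02867522 -25.88296908   3.25627465] [0.52767502 0.04894509 0.02057197]
```

View pics/s4.png

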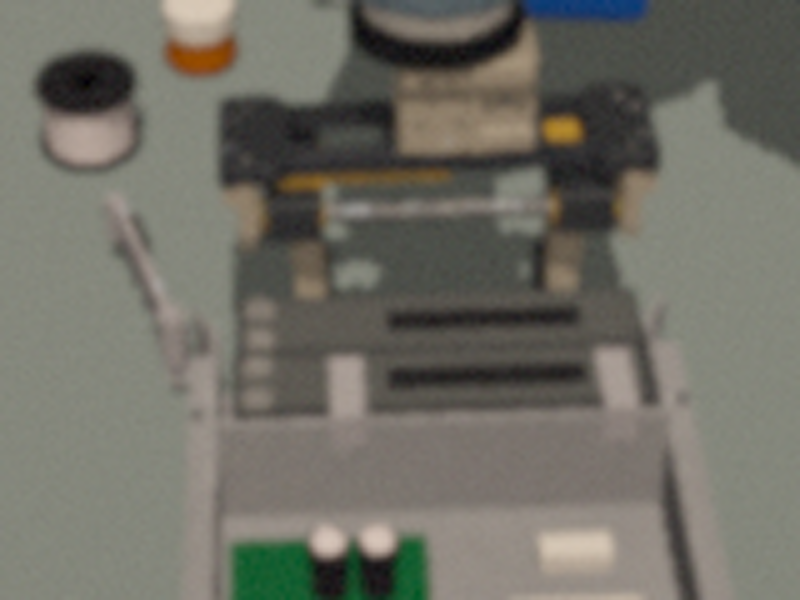

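Viewed 9: the battery is flush and square against the first one, with both slots parallel at (483,317) and (487,377). The push gave 26 N, shared by both fingers. Back off, rise and shut the fingers.

```bash
python3 -m handwheel '[[-0.005,0,-0.0007,0,0,0,1],[-0.015,0,-0.002,0,0,0,1],[-0.03,0,-0.004,0,0,0,1],[-0.04,0,-0.03,0,0,0,1],[-0.04,0,-0.07,0,0,0,1],[-0.04,0,-0.11,0,0,0,1],[-0.04,0,-0.14,0,0,0,0],[-0.04,0,-0.14,0,0,0,0]]' 20
python3 - <<'E'
from h import *
print(r.get_obs()["joints"])
im=r.snapshot("side");np.save("pics/s5.npy",im)
E
python3 go.py '[[0.698,0.034,0.14,119,0]]'
```

```text
clock: 7.85
eef_pos: [0.5404, -0.0071, 0.1594]
tcp_rot: [-0.051, 0.646, 0.76, 0.046]
wrist_force: [0.4, 0.2, -0.5]
opening: 0.0806
[-0.10189586  0.31939476  1.86336583  0.16065121  0.99702776 -0.35283938]
now [ 0.539  -0.0067  0.1567] yaw 9.22
[0.0122, 0.1634, 0.0188, 0.134, -0.092, -1.912]
```

```bash
python3 -m handwheel '[[0.012,0.163,0.018,0.134,-0.092,-1.912,0],[0.012,0.163,0.018,0.134,-0.092,-1.912,0],[0.012,0.163,0.018,0.134,-0.092,-1.912,0],[0.012,0.163,0.018,0.134,-0.092,-1.912,0],[0.012,0.163,0.018,0.134,-0.092,-1.912,0],[0.012,0.163,0.018,0.134,-0.092,-1.912,0],[0.012,0.163,0.018,0.134,-0.092,-1.912,0],[0.012,0.163,0.018,0.134,-0.092,-1.912,0]]';python3 go.py '[[0.698,0.034,0.14,119,0]]'
```

```text
clock: 8.57
eef_pos: [0.6943, 0.0346, 0.134]
tcp_rot: [-0.033, 0.2, 0.979, 0.024]
wrist_force: [-0.0, 0.8, -0.1]
opening: 0.0233
now [0.6943 0.0346 0.134 ] yaw 66.82
[-0.0032, 0.0011, -0.0062, 0.065, -0.054, -0.909]
```

```bash
python3 -m handwheel '[[-0.003,0.001,-0.006,0.065,-0.054,-0.909,0],[-0.003,0.001,-0.006,0.065,-0.054,-0.909,0],[-0.003,0.001,-0.006,0.065,-0.054,-0.909,0],[-0.003,0.001,-0.006,0.065,-0.054,-0.909,0],[-0.003,0.001,-0.006,0.065,-0.054,-0.909,0],[-0.003,0.001,-0.006,0.065,-0.054,-0.909,0],[-0.003,0.001,-0.006,0.065,-0.054,-0.909,0],[-0.003,0.001,-0.006,0.065,-0.054,-0.909,0]]';python3 go.py '[[0.698,0.034,0.034,119,0]]'
python3 - <<'E'
from h import *
im=r.snapshot("side");np.save("pics/s6.npy",im);crop(im,170,150,180,130,4,"pics/s6.png")
E
```

```text
clock: 9.23
eef_pos: [0.6975, 0.034, 0.1403]
tcp_rot: [0.0, -0.251, 0.968, -0.0]
wrist_force: [-0.1, 1.1, -0.5]
opening: 0.0007
now [0.6975 0.034  0.1403] yaw 119.07
[-0.0004, -0.0002, 0.1063, -0.0, 0.0, 0.001]
```

View pics/s6.png

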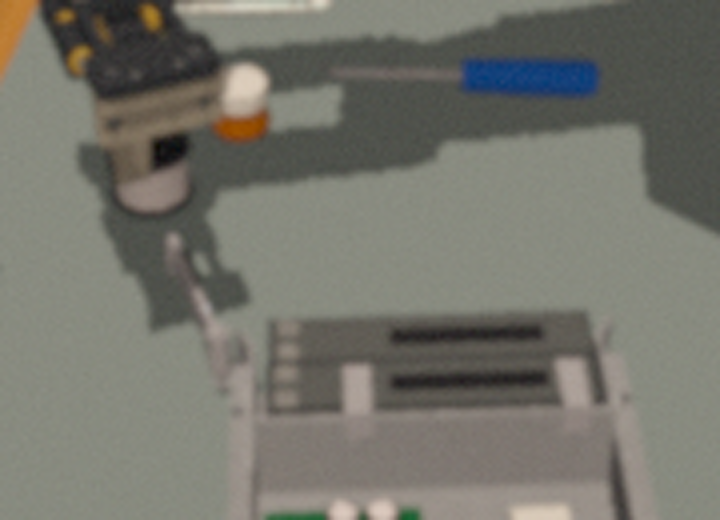

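Viewed 10: the battery is home and upright at (430,345), and the keeper is open. The tool is outboard of it, so I descend.

```bash
python3 -m handwheel '[[0,0,0.04,0,0,0,0],[0,0,0.075,0,0,0,0],[0,0,0.098,0,0,0,0],[0,0,0.106,0,0,0,0],[0,0,0.106,0,0,0,0],[0,0,0.106,0,0,0,0]]'
cat > k.py <<'E'
import numpy as np,json,subprocess,sys
P=np.array([.6435,.070]);e=lambda a:np.array([np.cos(np.radians(a)),np.sin(np.radians(a))])
def pose(f,off=.012):
    p=P+.058*e(f)+off*e(f+90);return [*p.round(4).tolist(),.034,f+180,0]
f0,f1,n=map(float,sys.argv[1:4]);start=json.dumps(pose(f0)) if f0<0 and len(sys.argv)>4 else None
W=[pose(f) for f in np.linspace(f0,f1,int(n)+1)[1:]]
a=["python3","go.py",json.dumps(W)]+([start] if start else [])
print(subprocess.run(a,capture_output=True,text=True).stdout)
E
python3 k.py -61 -97 8
```

```text
clock: 9.78
eef_pos: [0.6994, 0.0337, 0.0366]
tcp_rot: [0.001, -0.247, 0.969, -0.0]
wrist_force: [0.8, 1.2, -0.1]
opening: 0.0007
now [0.6994 0.0337 0.0366] yaw 118.58
[0.0238, -0.0001, 0.0025, -0.001, 0.002, 0.071]
[0.0285, -0.0005, 0.0025, -0.001, 0.003, 0.15]
[0.0331, -0.0006, 0.0025, -0.001, 0.003, 0.228]
[0.0378, -0.0002, 0.0025, -0.001, 0.003, 0.307]
[0.0424, 0.0003, 0.0025, -0.001, 0.003, 0.385]
[0.0469, 0.0014, 0.0024, -0.001, 0.003, 0.464]
[0.0514, 0.0027, 0.0024, -0.001, 0.003, 0.543]
[0.0557, 0.0045, 0.0024, -0.001, 0.003, 0.621]
```

```bash
python3 -m handwheel '[[0.008,0,0.001,0,0,0,0],[0.015,0,0.001,0,0,0.02,0],[0.02,0,0.001,0,0,0.04,0],[0.024,0,0.001,0,0,0.071,0],[0.0285,-0.0005,0.001,0,0,0.15,0],[0.0331,-0.0006,0.001,0,0,0.228,0],[0.0378,-0.0002,0.001,0,0,0.307,0],[0.0424,0.0003,0.001,0,0,0.385,0]]'; python3 k.py -83.5 -119.5 8
```

```text
clock: 10.45
eef_pos: [0.6624, 0.0134, 0.0371]
tcp_rot: [0.003, -0.054, 0.999, -0.0]
wrist_force: [1.5, 1.3, -0.1]
opening: 0.0009
now [0.6624 0.0134 0.0371] yaw 96.23
[0.005, -0.0003, 0.003, -0.0, 0.006, 0.074]
[0.0096, -0.0008, 0.003, -0.0, 0.006, 0.152]
[0.0143, -0.0008, 0.003, 0.0, 0.006, 0.231]
[0.0189, -0.0005, 0.0029, 0.0, 0.006, 0.309]
[0.0236, 0.0001, 0.0029, 0.001, 0.006, 0.388]
[0.0281, 0.0012, 0.0029, 0.001, 0.006, 0.466]
[0.0325, 0.0026, 0.0029, 0.001, 0.006, 0.545]
[0.0368, 0.0042, 0.0028, 0.001, 0.006, 0.624]
```

```bash
python3 -m handwheel '[[0.005,-0.0003,0.001,0,0.002,0.074,0],[0.0096,-0.0008,0.002,0,0.004,0.152,0],[0.0143,-0.0008,0.003,0,0.005,0.231,0],[0.0189,-0.0005,0.003,0,0.005,0.309,0],[0.0236,0.0001,0.003,0,0.005,0.388,0],[0.0281,0.0012,0.003,0,0.005,0.466,0],[0.0325,0.0026,0.003,0,0.005,0.545,0],[0.0368,0.0042,0.003,0,0.005,0.624,0]]'; python3 k.py -119.5 -155.5 8
```

```text
clock: 11.12
eef_pos: [0.6255, 0.0133, 0.0339]
tcp_rot: [0.001, 0.255, 0.967, 0.001]
wrist_force: [0.9, 1.0, 0.8]
opening: 0.0005
now [0.6255 0.0133 0.0339] yaw 60.48
[0.0049, -0.0006, -0.0001, 0.002, 0.001, 0.078]
[0.0094, -0.001, -0.0001, 0.002, 0.001, 0.157]
[0.0141, -0.001, -0.0001, 0.002, 0.001, 0.235]
[0.0188, -0.0007, -0.0001, 0.002, 0.001, 0.314]
[0.0233, -0.0, -0.0001, 0.002, 0.001, 0.392]
[0.0279, 0.0011, -0.0001, 0.002, 0.001, 0.471]
[0.0323, 0.0025, -0.0002, 0.002, 0.001, 0.549]
[0.0366, 0.0042, -0.0002, 0.002, 0.001, 0.628]
```

```bash
python3 -m handwheel '[[0.0049,-0.0006,0,0,0,0.078,0],[0.0094,-0.001,0,0,0,0.157,0],[0.0141,-0.001,0,0,0,0.235,0],[0.0188,-0.0007,0,0,0,0.314,0],[0.0233,0,0,0,0,0.392,0],[0.0279,0.0011,0,0,0,0.471,0],[0.0323,0.0025,0,0,0,0.549,0],[0.0366,0.0042,0,0,0,0.628,0]]'; python3 k.py -155.5 -173 5;  python3 - <<'E'
from h import *
im=r.snapshot("side");crop(im,200,180,120,90,6,"pics/s7.png")
E
```

```text
clock: 11.78
eef_pos: [0.5956, 0.0349, 0.0339]
tcp_rot: [0.0, 0.541, 0.841, 0.001]
wrist_force: [1.2, 0.0, 0.3]
opening: 0.0003
now [0.5956 0.0349 0.0339] yaw 24.5
[0.0036, -0.0004, -0.0001, 0.002, -0.0, 0.061]
[0.0073, -0.0009, -0.0001, 0.002, -0.0, 0.122]
[0.0109, -0.0011, -0.0001, 0.002, -0.0, 0.183]
[0.0145, -0.001, -0.0001, 0.002, -0.0, 0.244]
[0.0181, -0.0008, -0.0001, 0.002, -0.0, 0.306]
```

View pics/s7.png

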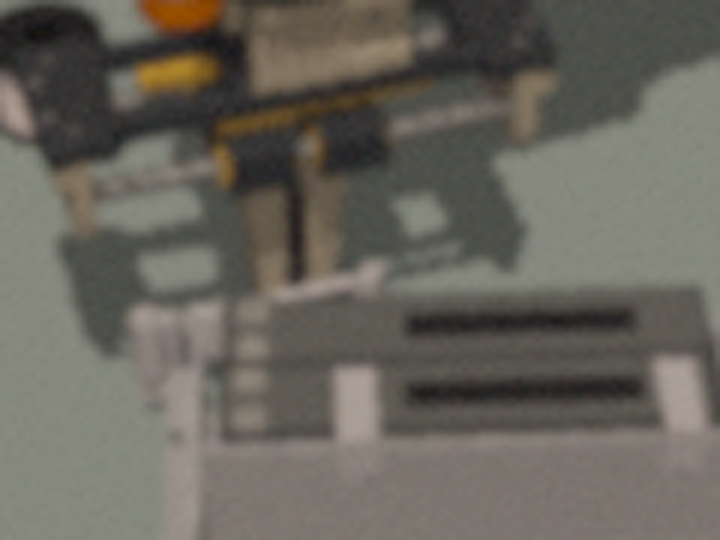

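Viewed 11: the keeper is following the fingers, with its end at (372,275) and about 15° left. I'll close it and press until it stops.

```bash
python3 -m handwheel '[[0.0036,-0.0004,0,0,0,0.061,0],[0.0073,-0.0009,0,0,0,0.122,0],[0.0109,-0.0011,0,0,0,0.183,0],[0.014,-0.001,0,0,0,0.244,0],[0.0155,-0.001,0,0,0,0.265,0],[0.0155,-0.001,0,0,0,0.265,0]]'; python3 -m handwheel '[[0.0005,0,0,0,0,0,0],[0.001,0,0,0,0,0,0],[0.001,0,0,0,0,0,0]]';python3 -m handwheel '[[0.0005,0,0,0,0,0,0],[0.001,0,0,0,0,0,0],[0.001,0,0,0,0,0,0]]'; python3 go.py '[[0.587,0.052,0.034,9.2,0]]'
```

```text
clock: 12.33
eef_pos: [0.5878, 0.0487, 0.0333]
tcp_rot: [-0.0, 0.645, 0.764, 0.0]
wrist_force: [-0.6, 0.5, 0.2]
opening: 0.0007
clock: 12.58
eef_pos: [0.5878, 0.0492, 0.0329]
tcp_rot: [-0.0, 0.645, 0.764, -0.0]
wrist_force: [-0.1, -4.3, 2.1]
opening: 0.0006
clock: 12.83
eef_pos: [0.5878, 0.0494, 0.0329]
tcp_rot: [0.0, 0.645, 0.764, -0.001]
wrist_force: [-0.1, -11.0, 5.3]
opening: 0.0004
now [0.5878 0.0494 0.0329] yaw 9.72
[0.0027, -0.0003, -0.0011, -0.001, 0.001, 0.009]
```

The stop is at unit y = −174.8 mm; I expected −174. One more mm of pressing, then retreat and look.

```bash
python3 -m handwheel '[[0.0008,0,0,0,0,0,0],[0.0008,0,0,0,0,0,0],[-0.01,0,0,0,0,0,0],[-0.03,0,0,0,0,0,0],[-0.04,0,-0.03,0,0,0,0],[-0.05,0,-0.07,0,0,0,0],[-0.07,0,-0.11,0,0,0,0],[-0.1,0,-0.14,0,0,0,0]]'; python3 -m handwheel '[[-0.04,0,-0.02,0,0,0,0],[-0.08,0,-0.03,0,0,0,0],[-0.1,0,-0.03,0,0,0,0],[-0.1,0,-0.03,0,0,0,0]]'
python3 - <<'E'
from h import *
im=r.snapshot("side");np.save("pics/s8.npy",im);t=r.snapshot("top");np.save("pics/t8.npy",t)
a=cv2.resize(im[190:280,200:330,::-1],(780,540),interpolation=cv2.INTER_CUBIC)[:300]
b=cv2.resize(t[130:290,140:420,::-1],(524,300),interpolation=cv2.INTER_CUBIC)
cv2.imwrite("pics/f.png",np.vstack([a,np.hstack([b,np.zeros((300,256,3),np.uint8)])]))
print(r.get_obs()["wrist_force"])
E
```

```text
clock: 13.5
eef_pos: [0.6041, -0.0448, 0.1722]
tcp_rot: [-0.001, 0.644, 0.765, 0.001]
wrist_force: [1.2, 0.2, 0.8]
opening: 0.0006
clock: 13.83
eef_pos: [0.6218, -0.1484, 0.2009]
tcp_rot: [0.001, 0.646, 0.763, 0.0]
wrist_force: [0.7, 0.0, -0.5]
opening: 0.0008
[-0.53131209  0.17580216 -0.07122647]
```

View pics/f.png

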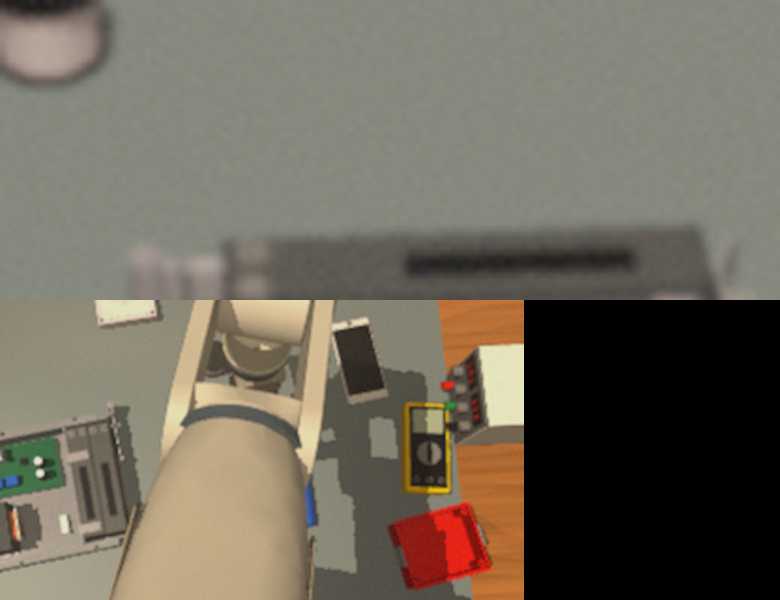

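Viewed 12 (the last): the keeper lies hidden across the front, parallel to the bay, with the battery flush. One numeric check of battery and bystanders against the earlier pictures before handing in.

Run:
```python
from h import *
a,b,c=[np.load(f"pics/{f}.npy").astype(np.float32) for f in("s4","s8","side0")]
def sh(p,q,x0,y0,x1,y1):
    g=lambda i:cv2.cvtColor(i[y0:y1,x0:x1],cv2.COLOR_RGB2GRAY);s,_=cv2.phaseCorrelate(g(p),g(q));return np.round(s,2)
print("battery px shift home->end",sh(a,b,230,228,325,255))
print("first battery ref",sh(a,b,230,258,325,330))
print("reel",sh(c,b,190,175,222,207))
for n,(x0,y0,x1,y1) in dict(reel=(190,175,222,207),jar=(218,162,242,188),driver=(250,160,325,178)).items():
    print(n,"mean abs diff start->end",np.abs(c-b)[y0:y1,x0:x1].mean().round(1))
S=lambda x,y:cast("side",(200+x/6-.4,190+y/6-.4),.061)[:2]
p=(S(408,265)+S(633,258))/2;q=S(408-0,0)
def slot(im,y0,y1):
    g=im.mean(2)[y0:y1,262:312];ys,xs=np.where(g<45);return xs.mean()+262,ys.mean()+y0,len(xs)
l,f=slot(b,229,239),slot(b,240,250);L=cast("side",l[:2],.061);F=cast("side",f[:2],.061);print(l,f,"slot gap",np.linalg.norm(L-F))
```

```text
battery px shift home->end [0.09 0.45]
first battery ref [ 0.03 -0.03]
reel [-0.11  0.17]
reel mean abs diff start->end 3.7
jar mean abs diff start->end 11.7
driver mean abs diff start->end 10.5
(np.float64(285.64285714285717), np.float64(233.19642857142858), 56) (np.float64(287.4769230769231), np.float64(244.6153846153846), 65) slot gap 0.035100936723050175
```

```bash
python3 -c "
from plant import r
print(r.job_done())"
```

```text
the job is handed in; nothing more can be done
None
```

The battery is home in the bay and the keeper bar is shut across its front. I handed the job in at about 14 s of robot time.

- **Battery:** I pushed it low with both open fingertips, turning it square on the way in. I stopped when the push force rose to about 26 N, which both fingers shared. At the end, the slots on the two battery tops measured 35.1 mm apart against 35 mm for touching batteries, and the battery stands upright and square.
- **Keeper bar:** I swept it shut with closed fingers until it met a hard stop at 11 N. That put the fingers 174.8 mm out in the unit's frame, where about 174 mm was expected. In the last pictures it shows across the battery's front, though partly hidden in the side view.
- **Checks that were less clear:**
  - The battery's image shifted 0.45 px between seating and the end. I put this down to the fingers being in the first picture, since the slot spacing is right.
  - The picture patches at the flux jar and screwdriver also changed, probably because the arm and its shadow were nearby. Their positions were not re-measured.
  - The solder reel showed no real shift. The pack shell, multimeter and phone were only seen in the last top view, and the tool never went near them.

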